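# Roll a spare conveyor roller into the V-rest of a picking-rack bench

### The job

Push the loose steel conveyor roller by its side so that it rolls along the bench, up the ramp and down into the V-groove of the rest, then push it endways along the groove until its end face is against the upright stop plate. Only push it with the fingers: never lift or carry it. Leave the carton, the can and the collar alone.

Things in the scene. Friction and masses are not known exactly. Their poses are not given: they have to be found in the camera images.
- roller_center (a point): Centre of the spare conveyor roller: a plain smooth chromed-steel cylinder (slippery, friction about 0.3) 50 mm in diameter and 160 mm long with flat black end caps, 0.3 to 0.65 kg, loose on the bench, rolling freely. The point is on its axis, 25 mm above the bench at the start. Its y axis runs along the cylinder (either way round); x and z turn as it rolls.
- roller: The same roller; origin and axes as roller_center. Pushed at mid-height or lower it rolls; pushed high up it wedges. It starts 155 to 280 mm before the groove on the ramp side, within 0.1 rad of parallel to the groove, its far end 15 to 33 mm short of the stop plate's inner face, so that rolled straight along the rest's +x it clears the plate.
- vrest: Fixed grey and aluminium roll-in V-rest: ramp, V-groove, back wall; y from -70 to 70 mm. Origin: on the bench under the groove's bottom, half-way along it; z up. +x: the way the roller rolls in (about world +y); y: along the groove, +y towards the robot. Groove flanks slope 30 degrees; the bottom is 3 mm above the bench. Back wall from x = 30 to 38 mm, 42 mm high.
- vrest_crest (a point): Crest between ramp and groove, half-way along it: x = -18 mm, y = 0, 13.4 mm above the bench; axes as the rest's. The ramp rises straight to it from the bench at x = -78 mm. When the roller's centre has passed over the crest it drops into the groove by itself.
- vrest_stop (a point): Inner face of the upright steel stop plate at the -y end of the groove (the end away from the robot), at x = 0, y = -70 mm, 31.9 mm above the bench; axes as the rest's. The plate is 8 mm thick, 46 mm high, from x = -26 to 38 mm. The groove's other end (+y) is open.
- vrest_seat (a point): Where the roller's centre lies when seated in the groove with its end against the stop plate: x = 0, y = 10 mm, z = 31.9 mm in the rest's frame; axes as the rest's. The roller's other end then sticks 20 mm out of the open +y end of the rest.
- carton_center (a point): Bystander: small cardboard carton 50 x 60 mm, 80 mm high, loose. Its centre. To be left alone.
- can_center (a point): Bystander: upright can 60 mm in diameter, 80 mm high, loose. Its centre. To be left alone.
- collar_center (a point): Bystander: dark steel shaft collar lying flat, 54 mm outside diameter, 25 mm bore, 18 mm high, loose. Its centre. To be left alone.
Things that resemble listed ones, but are neither listed nor needed, are in the scene too. Of the things shaped like the roller, the bare steel one is meant.

How it is judged:
By the outcome, as a careful person would: the job done as asked, in the order asked, and still so for the second after the job is handed in, with the robot touching nothing.
It also fails if it takes over 59 s, if anything falls off the work surface, if the arm or the gripper's body presses on something with over 40 N, if the wrist force passes 120 N, or if a joint passes its speed limit or range.

### The arm

A 6-joint arm with a two-finger parallel gripper is mounted at the origin on the work surface. World frame = base frame: x ahead of the robot, y to its left, z up, the work surface at z = 0. Lengths are in m, angles in rad, forces in N, time in s.
With the tool pointing down it reaches from about 0.225 to 0.875 m from the base axis. Payload 3.4 kg.
Tool frame: the origin (TCP) lies at the very end of the fingers, on their centre line; the grasp point (between the pads) lies 19 mm behind it; z points along the fingers, y is the direction in which the jaws open and shut (so a half turn about z gives the same grasp; the last joint's range is limited). The gripper opens to 85 mm and grips with 20 to 120 N. Pads are 22 mm wide; open, the fingers measure 114 mm over their backs; the gripper's body (76 mm by 85 mm) begins 54 mm behind the grasp point. The pads swing forward as they close: fully open they stand 13 mm farther back than shut.
Start: joints at [0.995, 0.276, 1.505, -0, 1.361, -0.121], TCP at [0.253, 0.517, 0.231] pointing down, gripper open.
Joint ranges: [-2.89, 2.89], [-0.75, 2.08], [0.22, 2.7], [-1.18, 4.32], [0.11, 2.71], [-2.7, 2.7]. Speed limits (rad/s): [2.57, 2.57, 3.14, 3.14, 3.14, 3.14].

### API

Orientations are given as a unit quaternion [w, x, y, z].
In Python, from rig import manip gives the robot as it stands. The module is installed in compiled form; this text tells all that it offers.
- The arm moves only by the tool carry_out, never from a script. Its argument "moves" is one flat list of numbers, 5 for each row, row after row: the opening in per cent of the stroke, from 0 (shut) to 100 (fully open), then the shift along the world's x, y, z in cm, then the turn about the world's z in rad. A call has exactly 10 rows; each row shifts and turns the commanded pose from where the row before left it; what a row does not reach is not made up. A row lasts 1/10 s, in which the tool goes at most 50 mm and 8.59 degrees, less where a joint would pass 70% of its speed; a pose out of reach is approached as far as the arm can. A call is refused whole if a number of a shift passes 5 or a number of a turn 0.15, either way. A call with a gripper value outside its range is refused whole. The fingers move at their own pace and stop on an object; "squeeze" is the grip in N (left out, the last holds). Time passes only in rows, so rows that do not move let the fingers close, or fill a call up. It gives the time, the measured TCP pose, the force and the opening at its end, in the units of the state.
- manip.get_state(): the state, without advancing time (a new reading comes with each control period).
- manip.get_image(name): name is "scene" or "side" or "wrist"; returns the picture (480x640x3 uint8, red, green, blue); there is no depth.
- manip.camera_info(name): a dict with "fov_y" (degrees; the focal length in pixels is half the picture's height over the tangent of half this angle, whatever the lens; pixels are square), "cx", "cy" (the principal point, pixels), "rvec" (rotation vector, rad) and "tvec" (3), from world to camera coordinates, as OpenCV has them; the wrist camera has in their place "hand_eye" (4x4, takes a point from camera to tool coordinates, whose origin is the TCP and whose axes are the flange's). Camera axes: x right, y down, z forward; pixel columns grow to the right and rows downward; lengths in m; the calibration is good to about 2 mm. A picture is of the moment at which its call begins: read the wrist's pose just before it. camera_info takes no time and is no camera call.
- manip.sign_off(): hands the job in, once; it reports no verdict.
The state is a dict: "clock": time; "qpos": joint angles; "qd": joint speeds; "effort": joint torques, N m; "position": TCP position; "ee_rot": TCP orientation; "contact_force": force on the tool from outside, world axes, zero at the start; "moment": the same for the moment, N m; "width": finger opening in m.
Only numpy, scipy, OpenCV 4.12 (cv2) and the standard library are available. Lean on these libraries where they do the work, as an engineer would, in place of code of your own. Each camera call takes 0.05 s, during which the arm holds its last target. There are 200 camera calls.

## Working session

There is one attempt and no reset: what is moved stays moved. The work goes in short steps, Python scripts to look and compute and a tool call to move; the robot and the scene stay as the last step left them, time stands still between calls to the robot, and variables do not carry over. Pictures are saved under pics/ and viewed, about 8 in all and at most 12, crops included, and the job is handed in when it is done.

Besides the shell and the picture viewer there is one more tool, called after "Emit:" in YAML: its name, and indented under it one key for each argument. carry_out: Moves the arm, as the interface text tells. Its arguments: {"type":"object","properties":{"moves":{"type":"array","items":{"type":"number"}},"squeeze":{"type":"number"}},"required":["moves"]}

```bash
mkdir -p pics
cat > h.py <<'E'
import numpy as np, cv2
from rig import manip
def cam(n):
    i=manip.camera_info(n); f=240/np.tan(np.radians(i["fov_y"])/2)
    K=np.array([[f,0,i["cx"]],[0,f,i["cy"]],[0,0,1]])
    return K,i
def fixed(n):
    K,i=cam(n); R=cv2.Rodrigues(np.array(i["rvec"],float))[0]; t=np.array(i["tvec"],float).ravel()
    return K,R,t
def ray(n,uv):
    K,R,t=fixed(n); d=R.T@np.linalg.solve(K,[uv[0],uv[1],1]); return -R.T@t,d
def onz(n,uv,z):
    c,d=ray(n,uv); return c+d*(z-c[2])/d[2]
def proj(n,P):
    K,R,t=fixed(n); p=K@(R@np.array(P)+t); return p[:2]/p[2]
E
python3 - <<'E'
from h import *
for n in("scene","side","wrist"):
    print(n,{k:np.round(v,3).tolist() if not isinstance(v,str) else v for k,v in manip.camera_info(n).items()})
s=manip.get_state();print(s)
a=manip.get_image("scene");b=manip.get_image("side")
cv2.imwrite("pics/scene.png",a[...,::-1]);cv2.imwrite("pics/side.png",b[...,::-1])
E
```

```text
scene {'fov_y': 42.2, 'cx': 325.13, 'cy': 239.457, 'rvec': [1.268, 2.169, -1.004], 'tvec': [0.227, -0.311, 1.586]}
side {'fov_y': 52.249, 'cx': 314.746, 'cy': 234.392, 'rvec': [2.265, -0.832, 0.361], 'tvec': [-0.399, 0.355, 0.493]}
wrist {'fov_y': 59.322, 'cx': 316.074, 'cy': 238.798, 'hand_eye': [[-0.001, -0.949, -0.315, 0.081], [1.0, -0.001, -0.001, -0.0], [0.001, -0.315, 0.949, -0.143], [0.0, 0.0, 0.0, 1.0]]}
{'clock': 0.0, 'qpos': array([ 9.94981848e-01,  2.76578171e-01,  1.50614206e+00, -8.68740862e-07,
        1.36070376e+00, -1.21004685e-01]), 'qd': array([-1.73425247e-06, -2.43132122e-04,  1.66573743e-03,  1.42807360e-03,
        5.58981748e-04, -3.53328030e-04]), 'effort': array([ 9.94136062e-04, -4.16775835e+01, -2.45807451e+01, -5.66317783e-05,
        1.08683127e-02, -6.93460692e-06]), 'position': array([0.252306  , 0.51609139, 0.23044575]), 'ee_rot': array([-3.12213825e-04,  2.25449811e-01,  9.74254353e-01, -8.60799270e-04]), 'contact_force': array([ 0.50542858, -0.30254625,  0.38558295]), 'moment': array([ 0.02038267, -0.01342917,  0.01514996]), 'width': 0.08508598911789204}
```

View pics/scene.png

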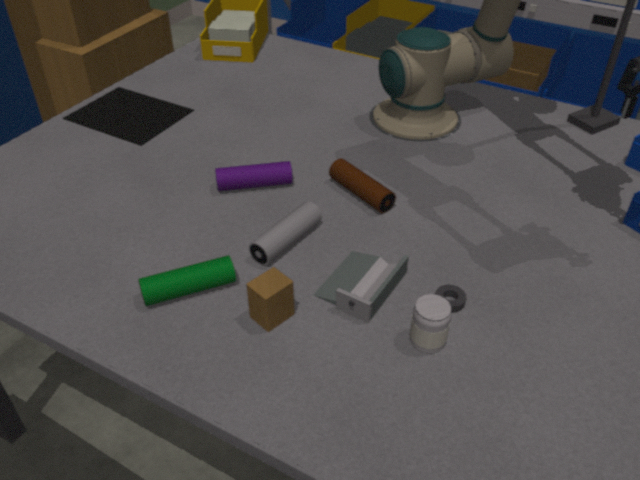

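View pics/side.png

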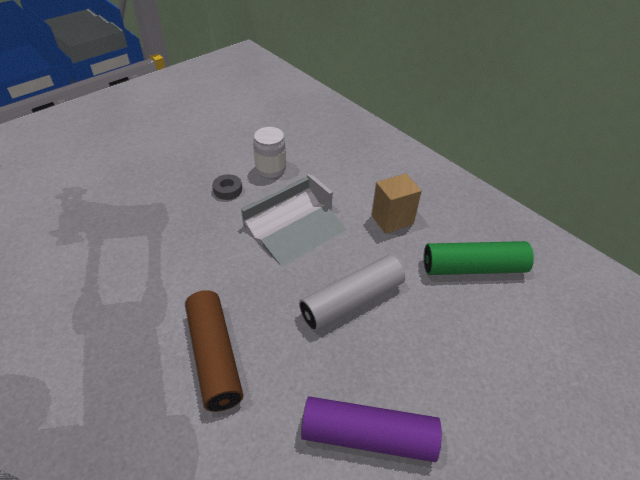

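Four cylinders (scene px): purple (254,176), brown (362,186), green (188,280) and grey steel (287,233). The grey one is the bare steel roller, also at (352,293) in side. I'll confirm it in enlarged crops.

Run:
```python
import cv2
a=cv2.imread("pics/scene.png");b=cv2.imread("pics/side.png")
cv2.imwrite("pics/c1.png",cv2.resize(a[190:350,235:475],None,fx=3.3,fy=3.3,interpolation=cv2.INTER_CUBIC))
cv2.imwrite("pics/c2.png",cv2.resize(b[165:345,205:425],None,fx=3.3,fy=3.3,interpolation=cv2.INTER_CUBIC))
```

```text
(no output)
```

View pics/c1.png

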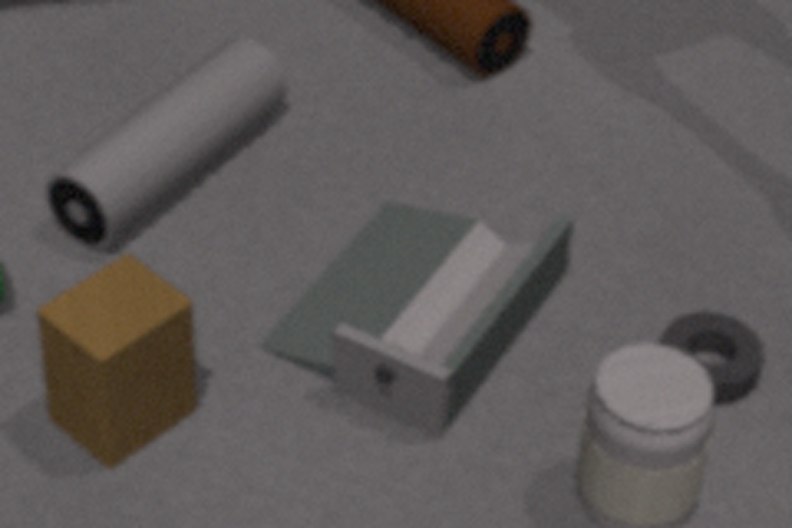

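View pics/c2.png

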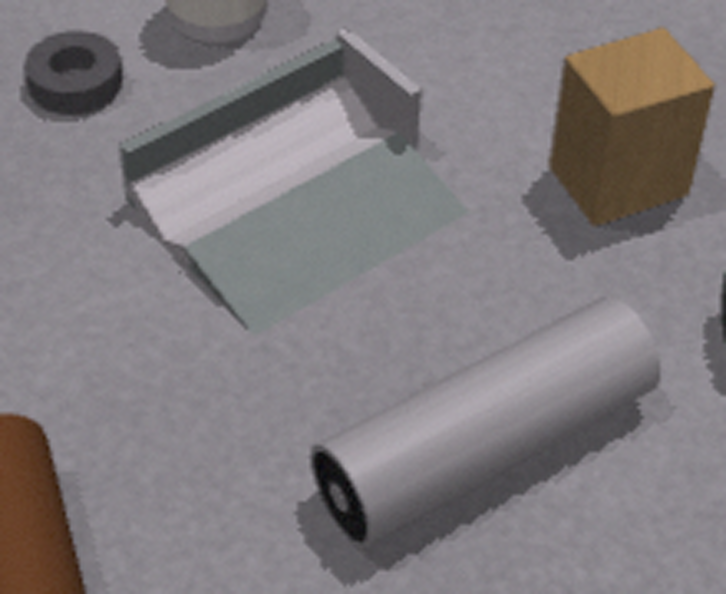

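The crops confirm it. The bare steel roller has black caps at c1 (77,210) and c2 (340,495). The ramp toe corners are c1 (387,203)/(263,347) and c2 (250,328)/(463,211), and the stop's top corners are c1 (340,325)/(447,372). The carton stands near the stop side of the path.

Run:
```python
from h import *
S=lambda u,v:("scene",(u/3.3+235-.35,v/3.3+190-.35)); D=lambda u,v:("side",(u/3.3+205-.35,v/3.3+165-.35))
def Z(p,z): return onz(p[0],p[1],z)
toeR=[Z(S(387,203),0),Z(D(250,328),0)]; toeS=[Z(S(263,347),0),Z(D(463,211),0)]
stA=[Z(S(340,325),.046),Z(D(418,92),.046)]; stB=[Z(S(447,372),.046),Z(D(342,33),.046)]
capS=Z(S(77,210),.025); capR=Z(D(340,495),.025)
for n in("toeR","toeS","stA","stB","capS","capR"): print(n,np.round(eval(n),4).tolist())
a=np.mean(toeR,0)[:2]; b=np.mean(toeS,0)[:2]; ey=(a-b)/np.linalg.norm(a-b); print("toe len",np.linalg.norm(a-b))
ex=np.array([-ey[1],ey[0]]); ex=-ex if ex[1]<0 else ex
O=(a+b)/2+.078*ex; print("O",O,"ex",ex,"ey",ey,"yaw ex",np.arctan2(ex[1],ex[0]))
L=lambda p:np.array([(np.array(p)[:2]-O)@ex,(np.array(p)[:2]-O)@ey])
print("roller len",np.linalg.norm(capS-capR)); 
for n,p in(("capS",capS),("capR",capR),("mid",(capS+capR)/2),("stA",stA[0]),("stB",stB[0]),("stA2",stA[1]),("carton",Z(S(115,305),.08)),("carton2",Z(D(640,70),.08)),("cartL",Z(S(38,315),.08)),("can",Z(S(653,385),.08)),("collar",Z(S(712,350),.018))): print(n,np.round(L(p),4),np.round(p,3).tolist())
d=(capS-capR)[:2]; print("roller ang vs -ey", np.arctan2(d@ex,d@-ey))
```

```text
toeR [[0.5389, 0.1, 0.0], [0.5412, 0.1015, 0.0]]
toeS [[0.6758, 0.096, 0.0], [0.6773, 0.093, 0.0]]
stA [[0.6823, 0.1453, 0.046], [0.6859, 0.1411, 0.046]]
stB [[0.6852, 0.2073, 0.046], [0.6862, 0.2032, 0.046]]
capS [0.6556, -0.0352, 0.025]
capR [0.5006, -0.0145, 0.025]
toe len 0.13662438828034668
O [0.61186244 0.17555385] ex [0.04550118 0.99896429] ey [-0.99896429  0.04550118] yaw ex 1.5252794330134782
roller len 0.15633624358728312
capS [-0.2085 -0.0532] [0.656, -0.035, 0.025]
capR [-0.1949  0.1025] [0.501, -0.015, 0.025]
mid [-0.2017  0.0246] [0.578, -0.025, 0.025]
stA [-0.0271 -0.0717] [0.682, 0.145, 0.046]
stB [ 0.0351 -0.0718] [0.685, 0.207, 0.046]
stA2 [-0.0311 -0.0755] [0.686, 0.141, 0.046]
carton [-0.1105 -0.1486] [0.755, 0.058, 0.08]
carton2 [-0.1138 -0.15  ] [0.757, 0.055, 0.08]
cartL [-0.1382 -0.1743] [0.78, 0.03, 0.08]
can [ 0.1358 -0.0574] [0.675, 0.309, 0.08]
collar [0.1331 0.0408] [0.577, 0.31, 0.018]
roller ang vs -ey -0.08717382395751355
```

Run:
```python
from h import *
for n,uv,z in(("purple side L",(308,425),.02),("purple R",(438,440),.02),("purple scene L",(218,180),.025),("purple scene R",(292,174),.025),("brown near",(388,200),.025),("brown far",(338,168),.025)):
    s="side" if "side" in n or n=="purple R" else "scene"; print(n,onz(s,uv,z).round(3))
```

```text
purple side L [ 0.4   -0.134  0.02 ]
purple R [ 0.507 -0.249  0.02 ]
purple scene L [ 0.501 -0.241  0.025]
purple scene R [ 0.404 -0.116  0.025]
brown near [0.387 0.104 0.025]
brown far [ 0.334 -0.041  0.025]
```

Emit:
carry_out:
  moves: [100,1.64,-3.01,0,-0.058,100,1.64,-3.01,0,-0.058,100,1.64,-3.01,0,-0.058,100,1.64,-3.01,0,-0.058,100,1.64,-3.01,0,-0.058,100,1.64,-3.01,0,-0.058,100,1.64,-3.01,0,-0.058,100,1.64,-3.01,0,-0.058,100,1.64,-3.01,0,-0.058,100,1.64,-3.01,0,-0.058]

```text
clock: 1.1
position: [0.4168, 0.2142, 0.2311]
ee_rot: [-0.0, 0.496, 0.869, -0.0]
contact_force: [0.4, 0.3, -0.4]
width: 0.0853
```

Emit:
carry_out:
  moves: [100,1.64,-3.01,0,-0.058,100,1.64,-3.01,0,-0.058,100,1.64,-3.01,0,-0.058,100,1.64,-3.01,0,-0.058,100,1.64,-3.01,0,-0.058,100,1.64,-3.01,0,-0.058,100,1.64,-3.01,0,-0.058,100,1.64,-3.01,0,-0.058,100,1.64,-3.01,0,-0.058,100,1.64,-3.01,0,-0.058]

```text
clock: 2.1
position: [0.5808, -0.0867, 0.2308]
ee_rot: [-0.0, 0.723, 0.69, -0.0]
contact_force: [0.6, 1.2, -0.8]
width: 0.0852
```

Emit:
carry_out:
  moves: [100,0,0,-2.5,0,100,0,0,-2.5,0,100,0,0,-2.5,0,100,0,0,-2.5,0,100,0,0,-2.5,0,100,0,0,-2.5,0,100,0,0,-2.5,0,100,0,0,-2.5,0,100,0,0,-1.2,0,100,0,0,-1.0,0]

```text
clock: 3.1
position: [0.5802, -0.0853, 0.0083]
ee_rot: [-0.001, 0.722, 0.691, -0.0]
contact_force: [1.2, 0.1, 0.1]
width: 0.0853
```

Run:
```python
from h import *
s=manip.get_state();print(s["position"],s["contact_force"])
b=manip.get_image("side")[...,::-1];w=manip.get_image("wrist")[...,::-1]
c=cv2.resize(b[165:405,205:465],(520,480));w=cv2.resize(w,(280,210))
o=np.zeros((480,800,3),np.uint8);o[:,:520]=c;o[:210,520:]=w
cv2.imwrite("pics/p1.png",o)
```

```text
[ 0.5802201  -0.08530576  0.00826344] [1.15381222 0.11424629 0.09952082]
```

View pics/p1.png

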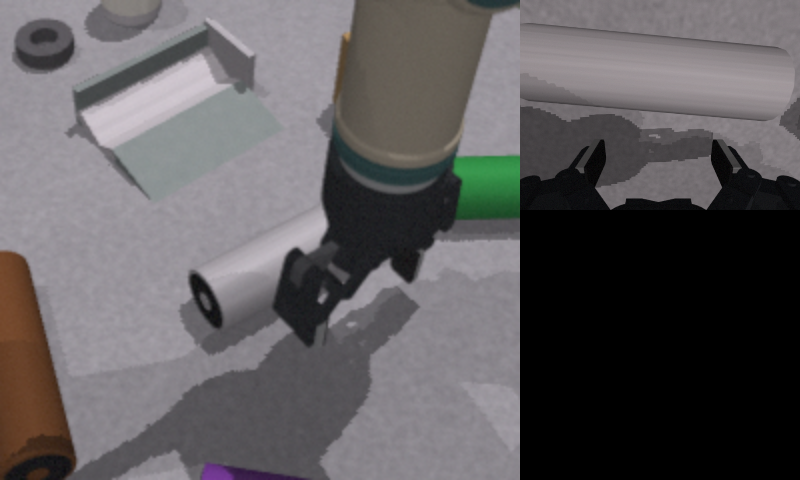

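The fingers are behind the roller, straddling its middle. I'll start pushing slowly along the rest's +x.

Emit:
carry_out:
  moves: [100,0,0.4,-0.1,0,100,0,0.4,-0.1,0,100,0,0.4,-0.1,0,100,0.05,0.4,0,0,100,0,0.3,0,0,100,0.05,0.3,0,0,100,0,0.3,0,0,100,0.05,0.3,0,0,100,0,0.3,0,0,100,0.02,0.3,0,0]

```text
clock: 4.2
position: [0.5823, -0.0512, 0.0063]
ee_rot: [-0.0, 0.722, 0.691, -0.0]
contact_force: [0.1, 0.3, 0.1]
width: 0.0857
```

Emit:
carry_out:
  moves: [100,0,0.3,0,0,100,0,0.3,0,0,100,0.05,0.3,0,0,100,0,0.3,0,0,100,0,0.3,0,0,100,0.05,0.3,0,0,100,0,0.3,0,0,100,0,0.3,0,0,100,0.04,0.3,0,0,100,0,0.3,0,0]

```text
clock: 5.2
position: [0.5838, -0.0212, 0.0063]
ee_rot: [0.0, 0.723, 0.691, 0.0]
contact_force: [-0.0, -0.3, 0.4]
width: 0.0852
```

Run:
```python
from h import *
s=manip.get_state();print(s["position"],s["contact_force"],s["qd"].round(3))
b=manip.get_image("side")[...,::-1];w=manip.get_image("wrist")[...,::-1];a=manip.get_image("scene")[...,::-1]
for n,i in(("side",b),("scene",a),("wrist",w)): cv2.imwrite(f"pics/{n}2.png",i)
c=cv2.resize(b[165:405,205:425],(440,480));
o=np.zeros((600,800,3),np.uint8);o[:480,:440]=c;o[:270,440:]=cv2.resize(w,(360,270));o[280:580,440:]=cv2.resize(a[190:310,235:379],(360,300))
cv2.imwrite("pics/p2.png",o)
```

```text
[ 0.58379434 -0.02119387  0.00633641] [-0.04902836 -0.26021106  0.37730679] [ 0.051 -0.003  0.003 -0.002 -0.001  0.052]
```

View pics/p2.png

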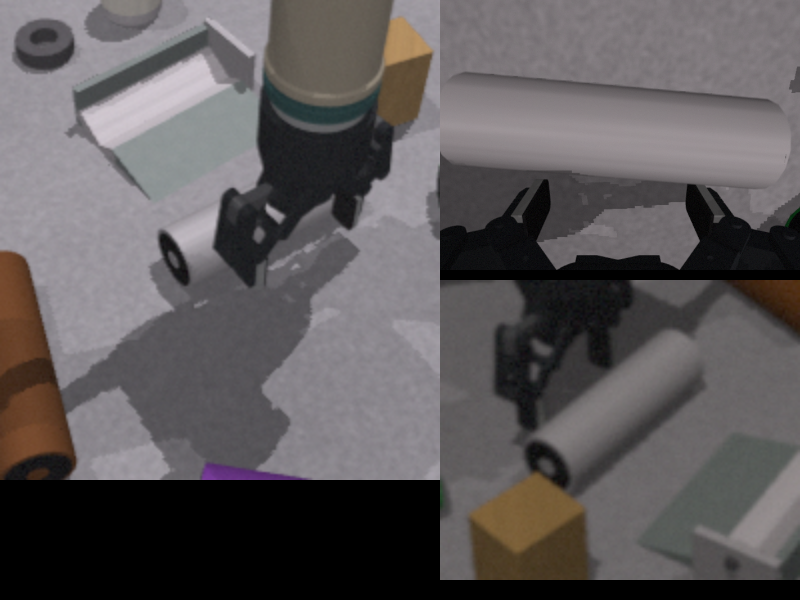

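The wrist view shows the roller in front of the fingers, still slightly skewed. Its caps are at side px (292,292.5) and scene px (278,264). Next I'll compute its pose.

```bash
cat >> h.py <<'E'
O=np.array([.61186,.17555]);ex=np.array([.0455,.99896]);ey=np.array([-.99896,.0455])
L=lambda p:np.array([(np.array(p)[:2]-O)@ex,(np.array(p)[:2]-O)@ey])
def poses(sc,sd,z=.025):
    a,b=L(onz("scene",sc,z)),L(onz("side",sd,z));d=b-a
    print("S",a.round(4),"R",b.round(4),"mid",((a+b)/2).round(4),"len",np.linalg.norm(d).round(4),"skew",np.arctan2(d[0],d[1]).round(4))
E
python3 - <<'E'
from h import *
poses((278.1,264),(292,292.3))
print(L(manip.get_state()["position"]))
# wrist: roller edges -> skew
s=manip.get_state();i=manip.camera_info("wrist");K,_=cam("wrist")
from scipy.spatial.transform import Rotation as Rn
q=s["ee_rot"];R=Rn.from_quat([q[1],q[2],q[3],q[0]]).as_matrix();H=np.array(i["hand_eye"])
def w(u,v,z):
    d=R@H[:3,:3]@np.linalg.solve(K,[u,v,1]);c=R@H[:3,3]+s["position"];return L(c+d*(z-c[2])/d[2])
f=640/360
for u,v in((460,73),(760,98),(460,165),(760,187)): print(w((u-440)*f,v*f,.025))
E
```

```text
S [-0.1604 -0.0574] R [-0.1495  0.0968] mid [-0.155   0.0197] len 0.1546 skew 0.0704
[-0.19780805  0.01922076]
[-0.1256326  0.1001877]
[-0.13824679 -0.05475187]
[-0.17710431  0.11091384]
[-0.19143311 -0.06484321]
```

The roller still has about 0.07 rad of skew, so rolling on would drift it into the stop plate. I'll place the open fingers diagonally, one behind the S end and one ahead of the R end, and turn it straight with a couple.

Emit:
carry_out:
  moves: [100,0,-0.5,0,0,100,0,0,2.5,0,100,0,0,2.5,-0.14,100,0,0,2.5,-0.14,100,0,0,2.5,-0.14,100,0.03,0.96,0,-0.14,100,0.03,0.96,0,-0.14,100,0.03,0.96,0,-0.14,100,0.03,0.95,0,-0.14,100,0.03,0.95,0,-0.14]

```text
clock: 6.35
position: [0.5852, 0.0212, 0.1063]
ee_rot: [0.0, 0.98, 0.199, -0.0]
contact_force: [-0.2, 0.8, 0.1]
width: 0.0854
```

```bash
cat >> h.py <<'E'
from scipy.spatial.transform import Rotation as Rn
def yaw():
    q=manip.get_state()["ee_rot"];y=Rn.from_quat([q[1],q[2],q[3],q[0]]).as_matrix()[:,1];return np.arctan2(y[1],y[0])
E
python3 - <<'E'
from h import *
s=manip.get_state();print(s["position"],yaw())
b=manip.get_image("side")[...,::-1];w=manip.get_image("wrist")[...,::-1];a=manip.get_image("scene")[...,::-1]
o=np.zeros((600,800,3),np.uint8);o[:480,:440]=cv2.resize(b[165:405,205:425],(440,480));o[:270,440:]=cv2.resize(w,(360,270));o[280:580,440:]=cv2.resize(a[190:310,235:379],(360,300))
cv2.imwrite("pics/p3.png",o)
E
```

```text
[0.58517022 0.02115918 0.10634444] -1.1702296355333368
```

View pics/p3.png

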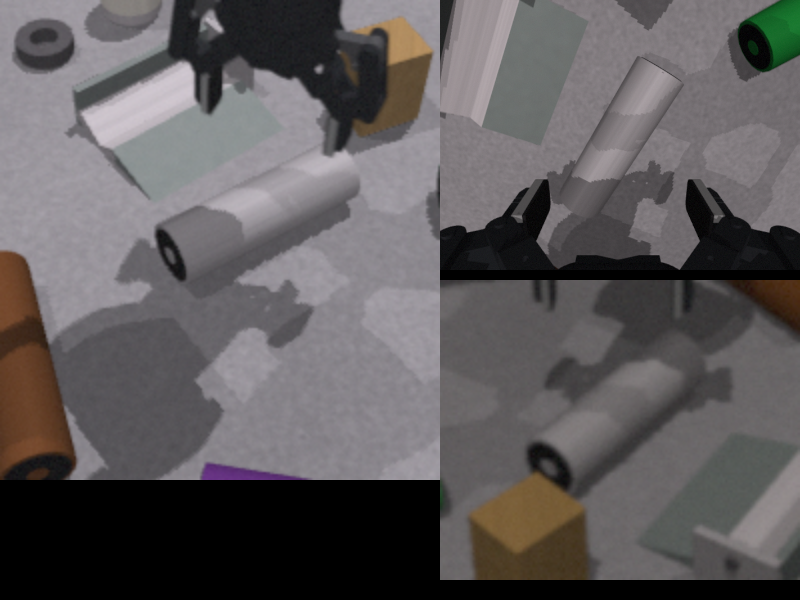

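The roller has hardly moved: caps at side crop (171,254) and scene crop (550,466). The tool is over its middle. I'll go down and turn it.

Emit:
carry_out:
  moves: [100,0,0,-1.6,0,100,0,0,-1.6,0,100,0,0,-1.6,0,100,0,0,-1.6,0,100,0,0,-1.4,0,100,0,0,-1.0,0,100,0,0,-0.6,0,100,0,0,-0.6,0,100,0,0,0,0.02,100,0,0,0,0.02]

```text
clock: 7.5
position: [0.5855, 0.0213, 0.0066]
ee_rot: [0.0, 0.975, 0.223, 0.0]
contact_force: [0.5, -0.2, -0.6]
width: 0.0855
```

Emit:
carry_out:
  moves: [100,0,0,0,0.03,100,0,0,0,0.03,100,0,0,0,0.03,100,0,0,0,0.03,100,0,0,0,0.03,100,0,0,0,0.03,100,0,0,0,0.03,100,0,0,0,0.01,100,0,0,0,0,100,0,0,0,0]

```text
clock: 8.5
position: [0.5856, 0.0214, 0.0067]
ee_rot: [0.0, 0.945, 0.327, 0.0]
contact_force: [-0.0, 0.0, -0.1]
width: 0.0856
```

Run:
```python
from h import *
s=manip.get_state();print(s["position"],yaw(),s["contact_force"],s["moment"])
b=manip.get_image("side")[...,::-1];w=manip.get_image("wrist")[...,::-1];a=manip.get_image("scene")[...,::-1]
o=np.zeros((600,800,3),np.uint8);o[:480,:440]=cv2.resize(b[165:405,205:425],(440,480));o[:270,440:]=cv2.resize(w,(360,270));o[280:580,440:]=cv2.resize(a[190:310,235:379],(360,300))
cv2.imwrite("pics/p4.png",o)
```

```text
[0.58561098 0.02138446 0.00673172] -0.9040183856535472 [-0.01536919  0.0394065  -0.14706447] [ 0.05418132 -0.02753508 -0.04105382]
```

View pics/p4.png

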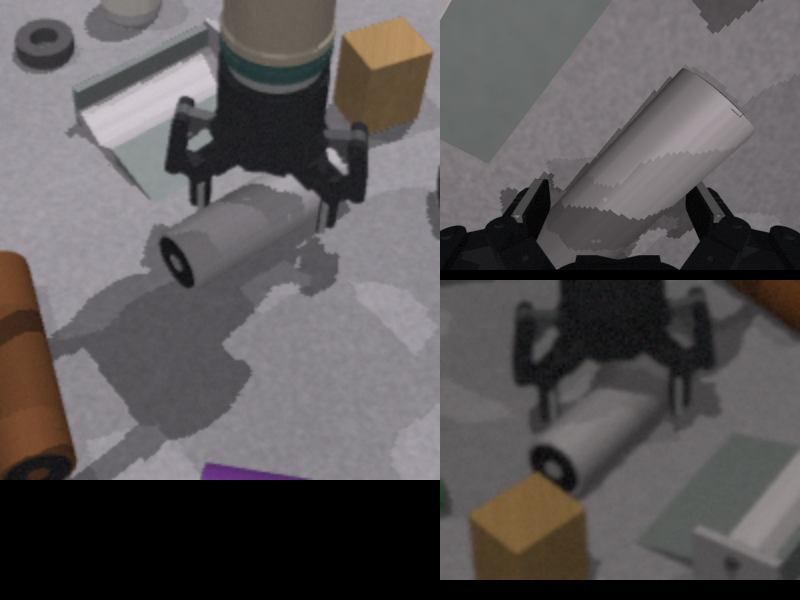

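The roller has turned and the fingers sit diagonally around it, with caps at side px (293.5,296) and scene px (280.2,264.8). I'll refine those with a dark mask.

```bash
cat >> h.py <<'E'
def cap(img,uv,r=15,th=50):
    x,y=int(uv[0]),int(uv[1]);g=cv2.cvtColor(np.ascontiguousarray(img[y-r:y+r+1,x-r:x+r+1]),cv2.COLOR_RGB2GRAY)
    m=(g<th).astype(np.uint8);n,l,st,c=cv2.connectedComponentsWithStats(m)
    k=1+np.argmin([np.hypot(c[j][0]-r,c[j][1]-r)+(1000 if st[j][4]<25 else 0) for j in range(1,n)])
    pts=cv2.findNonZero((l==k).astype(np.uint8)); hull=cv2.convexHull(pts);M=cv2.moments(hull)
    print("cap area",M["m00"],"box",st[k][:4])
    return x-r+M["m10"]/M["m00"],y-r+M["m01"]/M["m00"]
def measure(sc,sd,z=.025,th=(50,50)):
    a=cap(manip.get_image("scene"),sc,th=th[0]);b=cap(manip.get_image("side"),sd,th=th[1]);print(a,b);poses(a,b,z)
E
python3 - <<'E'
from h import *
poses((280.2,264.8),(293.5,296))
measure((280,265),(293.5,296),th=(40,40))
E
```

```text
S [-0.156  -0.0572] R [-0.1563  0.0991] mid [-0.1562  0.021 ] len 0.1563 skew -0.0021
cap area 176.0 box [ 7  7 18 18]
cap area 193.5 box [ 7  3 17 25]
(280.41477272727275, 264.70075757575756) (293.08871662360036, 295.9267872523686)
S [-0.1558 -0.0568] R [-0.1558  0.0995] mid [-0.1558  0.0214] len 0.1562 skew -0.0002
```

The skew is now about 0, with the far end about 11 mm clear of the plate. Back behind the roller for the two-finger push.

Emit:
carry_out:
  moves: [100,0,0,0,-0.13,100,0,0,0,-0.13,100,0,0,2.5,0,100,0,0,2.5,0,100,0,0,2.5,0.14,100,0,0,2.5,0.14,100,-0.11,-1.3,0,0.14,100,-0.11,-1.3,0,0.14,100,-0.11,-1.3,0,0.14,100,-0.11,-1.3,0,0.14]

```text
clock: 9.75
position: [0.5804, -0.0311, 0.1062]
ee_rot: [-0.0, 0.81, 0.586, -0.0]
contact_force: [-0.1, -0.4, -0.7]
width: 0.0857
```

Emit:
carry_out:
  moves: [100,0,0,0,0.139,100,0,0,0,0.139,100,0,0,-2,0,100,0,0,-2,0,100,0,0,-2,0,100,0,0,-1.5,0,100,0,0,-1.2,0,100,0,0,-0.8,0,100,0,0,-0.6,0,100,0,0,0,0]

```text
clock: 10.75
position: [0.5805, -0.0306, 0.0048]
ee_rot: [-0.0, 0.723, 0.691, -0.0]
contact_force: [0.2, -0.7, -0.2]
width: 0.0856
```

Run:
```python
from h import *
s=manip.get_state();print(s["position"],L(s["position"]),yaw(),s["contact_force"])
measure((280,265),(293.5,296),th=(40,40))
```

```text
[ 0.58048929 -0.03059032  0.00478598] [-0.2073533  0.0219587] -0.04600260943276148 [ 0.19991839 -0.71721625 -0.23788481]
cap area 176.0 box [ 7  7 18 18]
cap area 188.0 box [ 7  3 17 25]
(280.41950757575756, 264.7140151515151) (293.0753546099291, 295.74379432624113)
S [-0.1558 -0.0568] R [-0.1556  0.0993] mid [-0.1557  0.0213] len 0.1561 skew 0.0015
```

Emit:
carry_out:
  moves: [100,0.02,0.35,0,0,100,0.02,0.35,0,0,100,0.01,0.35,0,0,100,0.02,0.35,0,0,100,0.01,0.35,0,0,100,0.02,0.35,0,0,100,0.01,0.35,0,0,100,0.02,0.35,0,0,100,0.01,0.35,0,0,100,0.02,0.35,0,0]

```text
clock: 11.85
position: [0.5824, 0.0047, 0.0053]
ee_rot: [-0.0, 0.723, 0.691, -0.0]
contact_force: [0.3, -0.5, 0.0]
width: 0.0855
```

Emit:
carry_out:
  moves: [100,0.02,0.3,0,0,100,0.02,0.3,0,0,100,0.01,0.3,0,0,100,0.01,0.3,0,0,100,0.01,0.3,0,0,100,0.02,0.3,0,0,100,0.01,0.3,0,0,100,0.01,0.3,0,0,100,0.01,0.3,0,0,100,0.02,0.3,0,0]

```text
clock: 12.85
position: [0.5838, 0.0346, 0.0053]
ee_rot: [0.0, 0.723, 0.691, 0.0]
contact_force: [1.5, -0.7, 0.0]
width: 0.0855
```

Run:
```python
from h import *
s=manip.get_state();l=L(s["position"]);print(s["position"],l,s["contact_force"])
x=l[0]+.038
c=lambda y:np.r_[O+ex*x+ey*y,.025]
a,b=proj("scene",c(-.0568)),proj("side",c(.0993));print(a,b)
cv2.imwrite("pics/s5.png",manip.get_image("scene")[...,::-1])
measure(a,b,th=(40,40))
```

```text
[0.58378589 0.03462184 0.00531633] [-0.14205896  0.02163268] [ 1.48746738 -0.72662651  0.03748503]
[304.4248337  275.25846704] [273.02132246 273.99327265]
cap area 218.5 box [ 6  7 18 19]
cap area 163.0 box [ 8  4 15 24]
(303.5408085430969, 275.8184591914569) (273.2044989775051, 273.6411042944785)
S [-0.1046 -0.0588] R [-0.1037  0.0987] mid [-0.1041  0.0199] len 0.1575 skew 0.0059
```

Emit:
carry_out:
  moves: [100,0.02,0.35,0,0,100,0.02,0.35,0,0,100,0.01,0.35,0,0,100,0.02,0.35,0,0,100,0.01,0.35,0,0,100,0.02,0.35,0,0,100,0.01,0.35,0.07,0,100,0.02,0.35,0.08,0,100,0.01,0.35,0.08,0,100,0.02,0.35,0.08,0]

```text
clock: 14.0
position: [0.5856, 0.0693, 0.0087]
ee_rot: [0.0, 0.723, 0.691, -0.0]
contact_force: [-1.2, -2.3, 1.1]
width: 0.0854
```

Emit:
carry_out:
  moves: [100,0.02,0.25,0.055,0,100,0.01,0.25,0.055,0,100,0.01,0.25,0.055,0,100,0.01,0.25,0.055,0,100,0.01,0.25,0.055,0,100,0.01,0.25,0.055,0,100,0.01,0.25,0.055,0,100,0.01,0.25,0.055,0,100,0.01,0.25,0.055,0,100,0.01,0.25,0.055,0]

```text
clock: 15.0
position: [0.5865, 0.0946, 0.0139]
ee_rot: [0.0, 0.723, 0.691, -0.0]
contact_force: [0.4, -2.8, 1.4]
width: 0.0854
```

Run:
```python
from h import *
s=manip.get_state();l=L(s["position"]);print(s["position"],l,s["contact_force"])
x=l[0]+.036; z=.0256+(x+.078)*.2233; print(x,z)
c=lambda y:np.r_[O+ex*x+ey*y,z]
a,b=proj("scene",c(-.059)),proj("side",c(.0985));print(a,b)
A=manip.get_image("scene")[...,::-1];B=manip.get_image("side")[...,::-1]
o=np.zeros((480,800,3),np.uint8);o[:,:400]=cv2.resize(A[190:350,260:393],(400,480));o[:,400:]=cv2.resize(B[165:325,215:348],(400,480));cv2.imwrite("pics/p5.png",o)
measure(a,b,z,th=(40,40))
```

```text
[0.58645427 0.09458588 0.01394835] [-0.08203587  0.02169544] [ 0.36512179 -2.76088868  1.37497006]
-0.046035874270306955 0.03273758927544046
[331.85495982 285.10440981] [252.19578191 247.84500321]
cap area 227.5 box [ 7  6 20 19]
cap area 146.5 box [ 9  5 14 23]
(331.58388278388276, 284.3824175824176) (252.5005688282139, 248.02502844141068)
S [-0.0474 -0.0577] R [-0.0466  0.0983] mid [-0.047   0.0203] len 0.1561 skew 0.0045
```

View pics/p5.png

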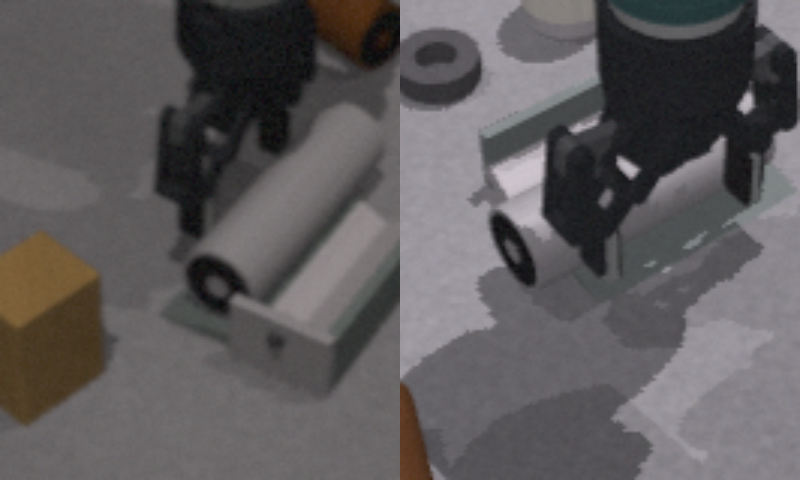

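The roller is on the ramp, straight, with its S end inside the plate (cap at scene 331,284). I'll carry on over the crest.

Emit:
carry_out:
  moves: [100,0.01,0.25,0.055,0,100,0.01,0.25,0.055,0,100,0.01,0.25,0.055,0,100,0.01,0.25,0.055,0,100,0.01,0.25,0.055,0,100,0.01,0.25,0.055,0,100,0.01,0.25,0.055,0,100,0.01,0.25,0.055,0,100,0.01,0.25,0.055,0,100,0.01,0.25,0.05,0]

```text
clock: 16.2
position: [0.5874, 0.1202, 0.0193]
ee_rot: [-0.0, 0.723, 0.691, 0.0]
contact_force: [0.9, -0.5, 0.3]
width: 0.0852
```

Emit:
carry_out:
  moves: [100,0.01,0.25,0.02,0,100,0.01,0.25,0.02,0,100,0.01,0.2,0,0,100,0.01,0.2,0,0,100,0,0.2,0,0,100,0,0,0,0,100,0,0,0,0,100,0,0,0,0,100,0,0,0,0,100,0,0,0,0]

```text
clock: 17.2
position: [0.5879, 0.1303, 0.0198]
ee_rot: [0.0, 0.723, 0.691, -0.0]
contact_force: [-0.1, -0.7, 0.6]
width: 0.0852
```

Run:
```python
from h import *
s=manip.get_state();l=L(s["position"]);print(s["position"],l,s["contact_force"])
for x,z in((l[0]+.037,.0384),(0,.0319)):
  c=lambda y:np.r_[O+ex*x+ey*y,z]
  a,b=proj("scene",c(-.06)),proj("side",c(.0985));print(x,a,b)
A=manip.get_image("scene");B=manip.get_image("side")
cv2.imwrite("pics/A6.png",A[...,::-1])
bb=cap(B,b,th=40);print(bb,L(onz("side",bb,.0319)))
```

```text
[0.58788663 0.13026891 0.01976987] [-0.04632478  0.02188815] [-0.0806266  -0.70111483  0.63600623]
-0.009324783079077463 [350.13797943 291.15873793] [239.40468427 231.981535  ]
0 [354.78486234 295.97126387] [236.69246444 231.44171401]
cap area 134.0 box [11  6 14 23]
(238.25621890547262, 233.10572139303483) [-0.00472093  0.09847259]
```

The side cap sits at local (-0.005, 0.098) for the groove height, so it has dropped in. Now retreat, shut the gripper and go to the open end.

Emit:
carry_out:
  moves: [100,0,-1,0,0,100,0,-1,0,0,100,0,0,2.5,0,100,0,0,2.5,0,100,0,0,2.5,0,0,0,0,2.5,0,0,-3,1.8,0,0,0,-3,1.8,0,0,0,-3,1.8,0,0,0,-3,1.8,0,0]

```text
clock: 18.3
position: [0.4668, 0.1819, 0.1198]
ee_rot: [0.0, 0.724, 0.69, 0.0]
contact_force: [-0.5, 0.6, -0.6]
width: 0.0122
```

Run:
```python
from h import *
s=manip.get_state();print(s["position"],L(s["position"]),s["width"])
z=.0319
c=lambda y:np.r_[O+ex*0+ey*y,z]
A=manip.get_image("scene");B=manip.get_image("side")
b=cap(B,proj("side",c(.0985)),th=40);print(b,L(onz("side",b,z)))
o=np.zeros((480,800,3),np.uint8);o[:,:400]=cv2.resize(A[200:328,300:407,::-1],(400,480));o[:,400:]=cv2.resize(B[165:293,215:322,::-1],(400,480));cv2.imwrite("pics/p6.png",o)
```

```text
[0.46679718 0.18194382 0.11982842] [-0.00021318  0.14520287] 0.0121518421027402
cap area 135.0 box [11  6 14 23]
(238.279012345679, 233.16666666666666) [-0.00485964  0.09851622]
```

View pics/p6.png

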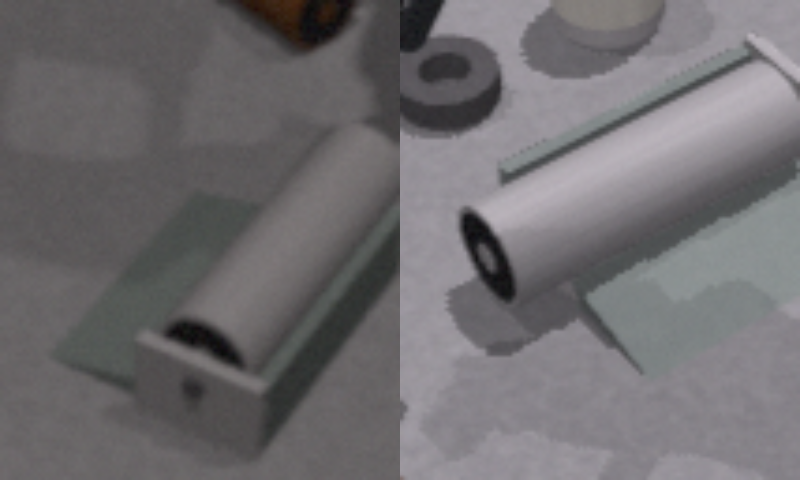

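It is seated in the groove with a gap left at the plate. Next is to descend with the fingers shut and push endways.

Emit:
carry_out:
  moves: [0,0,-0.3,-1.4,0,0,0,0,-1.4,0,0,0,0,-1.4,0,0,0,0,-1.4,0,0,0,0,-1.4,0,0,0,0,-1.2,0,0,0,0,-1,0,0,0,0,-0.6,0,0,0.4,-0.02,0,0,0,0.4,-0.02,0,0]

```text
clock: 19.4
position: [0.4768, 0.1789, 0.022]
ee_rot: [0.0, 0.723, 0.691, 0.0]
contact_force: [-0.7, 0.4, -0.2]
width: -0.0003
```

Emit:
carry_out:
  moves: [0,0.3,-0.01,0,0,0,0.3,-0.02,0,0,0,0.3,-0.01,0,0,0,0.3,-0.01,0,0,0,0.3,-0.02,0,0,0,0.3,-0.01,0,0,0,0.3,-0.01,0,0,0,0.2,-0.01,0,0,0,0.2,-0.01,0,0,0,0.2,-0.01,0,0]

```text
clock: 20.4
position: [0.502, 0.1777, 0.0216]
ee_rot: [-0.001, 0.723, 0.691, -0.001]
contact_force: [-1.3, 0.0, 0.3]
width: -0.0003
```

Run:
```python
from h import *
s=manip.get_state();print(s["position"],L(s["position"]),s["contact_force"],s["width"])
B=manip.get_image("side");b=cap(B,(238.3,233.2),th=40);print(b,L(onz("side",b,.0319)))
```

```text
[0.50201788 0.1776998  0.02155513] [-0.00285026  0.1098257 ] [-1.27756427  0.01937881  0.28533168] -0.000329167233034703
cap area 505.5 box [ 0  0 25 26]
(234.74019122980548, 229.95713814704914) [0.00478346 0.09924792]
```

Emit:
carry_out:
  moves: [0,0.12,-0.01,0,0,0,0.12,0,0,0,0,0.12,-0.01,0,0,0,0.12,0,0,0,0,0.12,-0.01,0,0,0,0.12,0,0,0,0,0.12,-0.01,0,0,0,0,0,0,0,0,0,0,0,0,0,0,0,0,0]

```text
clock: 21.45
position: [0.5074, 0.1774, 0.0215]
ee_rot: [-0.002, 0.723, 0.691, -0.003]
contact_force: [-8.4, 1.6, 4.6]
width: -0.0001
```

Emit:
carry_out:
  moves: [0,0.1,-0.01,0,0,0,0.1,0,0,0,0,0,0,0,0,0,0,0,0,0,0,0,0,0,0,0,0,0,0,0,0,0,0,0,0,0,0,0,0,0,0,0,0,0,0,0,0,0,0,0]

```text
clock: 22.45
position: [0.5074, 0.1773, 0.0213]
ee_rot: [-0.004, 0.723, 0.69, -0.004]
contact_force: [-12.7, 2.0, 7.4]
width: -0.0002
```

The motion stops with force building up to 12.7 N, as if against the plate. TCP y of 0.1045 less the finger half-thickness gives an end face at about 0.090. I'll back off and look.

Emit:
carry_out:
  moves: [0,-0.2,0,0,0,0,-0.4,0,0,0,0,-1,0,0,0,0,-1,0,0,0,0,-1,0,0,0,0,-1,0,1,0,0,-1,0,2.5,0,0,-1,0,2.5,0,0,0,0,2.5,0,0,0,0,2.5,0]

```text
clock: 23.45
position: [0.4464, 0.1773, 0.1335]
ee_rot: [0.0, 0.723, 0.691, 0.0]
contact_force: [-0.1, -0.2, -0.3]
width: 0.0
```

Run:
```python
from h import *
s=manip.get_state();print(s["position"],s["contact_force"])
A=manip.get_image("scene");B=manip.get_image("side");b=cap(B,(242.5,230),th=40);print(b,L(onz("side",b,.0319)))
o=np.zeros((480,800,3),np.uint8);o[:,:400]=cv2.resize(A[230:326,320:400,::-1],(400,480),interpolation=cv2.INTER_CUBIC);o[:,400:]=cv2.resize(B[165:261,235:315,::-1],(400,480));cv2.imwrite("pics/p7.png",o)
```

```text
[0.44639516 0.1772554  0.13353024] [-0.1205151  -0.17969351 -0.32674287]
cap area 136.0 box [10  5 13 22]
(243.16544117647058, 230.40808823529412) [-0.00435379  0.08883261]
```

View pics/p7.png

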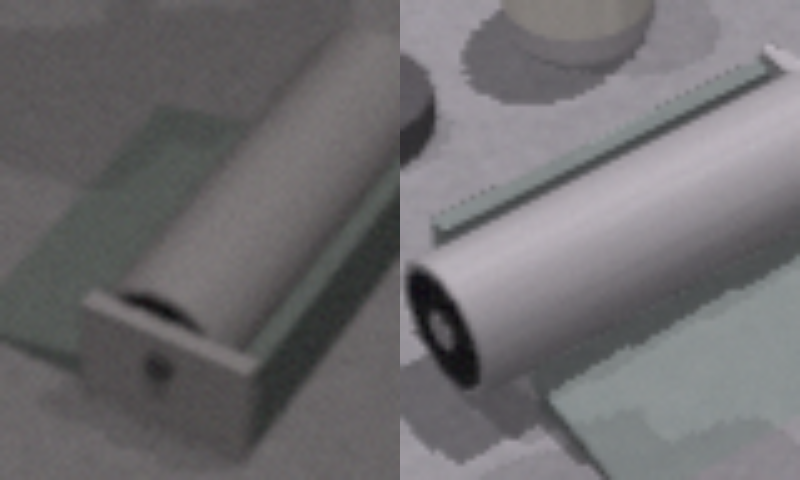

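The roller lies in the groove with its end at the plate. Its near cap moved 9.7 mm to y = 0.089 (0.090 expected). Handing in.

```bash
python3 -c "
from rig import manip
print(manip.sign_off(),manip.get_state()['clock'])"
```

```text
the job is handed in; nothing more can be done
the job is handed in; nothing more can be done
```

The steel roller is in the V-groove with its end against the stop plate, and I've handed the job in at about 23.5 s. I only pushed it with the fingers and never lifted it.

- **Straightening:** my first push left it about 0.07 rad askew, which would have drifted it towards the plate. I set the open fingers diagonally around it and turned it straight, to about 0 rad.
- **Rolling in:** two open fingers rolled it along the bench, up the ramp and over the crest. It dropped into the groove by itself.
- **Endways push:** the shut fingers pushed it along the groove until it stopped moving and the force rose to 12.7 N.

**Last checks:** the near end cap moved 9.7 mm and ended at y = 0.089 m, where 0.090 m is expected at the stop. The contact force was about zero after I backed off.

**Less certain:** the end cap measured about 4 mm to the ramp side of the groove's centre line. The crops show it seated, so I put this down to error in locating the rest. An upward force of about 7 N appeared during the final push, which I took to be friction on the end cap. I did not re-measure the carton, can and collar at the end, but the arm stayed clear of them.

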